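# Find the missing terrain tile and fit it in the game board

## Robot

A 6-joint arm with a two-finger parallel gripper is mounted at the origin on the work surface. World frame = base frame: x ahead of the robot, y to its left, z up, the work surface at z = 0. Lengths are in m, angles in rad, forces in N, time in s.
With the tool pointing down it reaches from about 0.225 to 0.875 m from the base axis. Payload 3.4 kg.
Tool frame: the origin (TCP) lies midway between the tips of the shut fingers; the grasp point (between the pads) lies 19 mm behind it; x points along the fingers, z is the direction in which the jaws open and shut, and the axes are right-handed (so a half turn about x gives the same grasp; the last joint's range is limited). The gripper opens to 85 mm and grips with 20 to 120 N. Pads are 22 mm wide; open, the fingers measure 114 mm over their backs; the gripper's body (76 mm by 85 mm) begins 54 mm behind the grasp point. The pads swing forward as they close: fully open they stand 13 mm farther back than shut.
Start: joints at [-1.267, 0.276, 1.505, -0, 1.361, -0.121], TCP at [0.237, -0.524, 0.231] pointing down, gripper open.
Joint ranges: [-2.89, 2.89], [-0.75, 2.08], [0.22, 2.7], [-1.18, 4.32], [0.11, 2.71], [-2.7, 2.7]. Speed limits (rad/s): [2.57, 2.57, 3.14, 3.14, 3.14, 3.14].

## Interface

Orientations are given as a unit quaternion [w, x, y, z].
In Python, from rig import manip, eyes gives the robot as it stands. The module is installed in compiled form; this text tells all that it offers.
- The arm moves only by the shell command python3 -m crank 'ROWS' [FORCE]. ROWS is JSON, a list of rows, each a list of 7 numbers: the shift along the tool's x, y, z in cm, then the turn, a rotation vector about the tool's x, y, z in degrees, then the finger opening in cm, from 0 to 8.54. A call has 1 to 5 rows; each row is the pose to reach, as a shift and turn from the pose commanded when the call began, along the tool's axes at that moment; what a row does not reach only later rows make up. A row lasts 1/8 s, in which the tool goes at most 62.5 mm and 10.7 degrees, less where a joint would pass 70% of its speed; a pose out of reach is approached as far as the arm can. A call with a gripper value outside its range is refused whole. The fingers move at their own pace and stop on an object; FORCE is the grip in N (left out, the last holds). Time passes only in rows, so rows that repeat a pose let the fingers close. It gives the time, the measured TCP pose, the force and the opening at its end, in the units of the state.
- manip.get_state(): the state, without advancing time (a new reading comes with each control period).
- eyes.get_image(name): name is "side" or "top"; returns a dict with "color" (384x512x3 uint8, blue, green, red), "z_map" (384x512 float32, m along the optical axis (not along the pixel's ray), 0 where there is no reading), "vertical_fov" (degrees; the focal length in pixels is half the picture's height over the tangent of half this angle, whatever the lens; pixels are square), "cx", "cy" (the principal point, pixels), "eye" and "attitude" of the camera in the world. Camera axes: x right, y up, looking along -z (the intrinsics and any distortion apply to the point x, -y, -z); pixel columns grow to the right and rows downward; lengths in m; the calibration is good to about 2 mm. A picture is of the moment at which its call begins.
- manip.sign_off(): hands the job in, once; it reports no verdict.
The state is a dict: "clock": time; "qpos": joint angles; "qd": joint speeds; "effort": joint torques, N m; "position": TCP position; "ee_rot": TCP orientation; "contact_force": force on the tool from outside, world axes, zero at the start; "moment": the same for the moment, N m; "width": finger opening in m.
Only numpy, scipy, OpenCV 4.12 (cv2) and the standard library are available. Lean on these libraries where they do the work, as an engineer would, in place of code of your own. Each camera call takes 0.05 s, during which the arm holds its last target.

## Task

The grey unpainted terrain tile for the game board is in one of the three pockets of the black storage case, under the orange cover. Slide the cover aside on top of the case, without lifting it off and towards the side where no tall bottle blocks it, until the pockets are open, and leave it lying there; then lift out the grey tile and set it down flat in the gap of the wooden board, pushed fully home so that its flat faces meet the glued tiles round the gap. Leave everything else where it is.

Things in the scene. Friction and masses are not known exactly. Their poses are not given: they have to be found in the camera images.
- case: Black storage case, fixed, 240 (x) x 236 (y) x 56 mm high; origin at the centre of its underside on the table, axes along its sides. It may stand left or right of the robot, the board on the other side. Three pockets in a row along its x, centres at x = -74, 0, +74, y = 0 mm. Grey guide strips (6 mm thick, 6 mm above the deck) run along y at x = +-117 mm.
- pocket1 (a point): Centre of the middle pocket, at rim height (56 mm above the table). Each pocket is 68 (x of the case) x 84 (y) mm inside, with its floor 8 mm above the table; walls between pockets 6 mm.
- deck (a point): Point on the flat deck (56 mm above the table) on the case's +y side, 88 mm from the pocket row's middle, over a 40 mm square well with its floor at 8 mm; there is a like deck and well at -y. Decks run from 42 to 118 mm off the middle. One well holds the tall red bottle, which stands 32 mm above deck and blocks the cover; the other holds the low yellow pot, wholly below the deck.
- cover_ridge (a point): Centre of the cover's ridge, 15 mm above the cover's underside. Loose orange plate 218 (x) x 92 (y) x 6 mm, 0.2 kg, lying at 56 mm over all pockets between the guide strips (5 mm play each side). Black ridge along its middle, 90 (x) x 14 (y) mm, 18 mm high above the plate. Its x is the case's x. It slides freely along the case's y; pockets are fully open once it has moved 88 mm.
- tile_mid (a point): Centre, 22 mm above the underside, of the grey tile (0.07 kg): hexagonal base 51 mm across flats, 14 mm thick, flats facing its +-x and every 60 degrees; across its middle an upright wall 12 mm thick (y), 40 mm long (x) up to 34 mm, 24 mm long up to the top at 44 mm. Starts on the floor of one pocket, its x within 0.3 rad of the case's x.
- gap (a point): Point on the board's top (8 mm above the table) where the tile's centre belongs; x points into the gap, a three-sided notch between glued tiles 52 mm across flats, 14 mm thick, centred 52 mm away at 0, +60 and -60 degrees from x. It is open towards -x, where bare board reaches 90 mm from here. In place, the tile's x is along the gap's x (or turned by a multiple of 60 degrees).
- board: Fixed wooden board 205 (x) x 165 (y) x 8 mm; origin on the table directly below the gap's point, axes as those of the gap; it reaches from x = -90 to +115 mm. Two more glued tiles, at x = 78, y = +-45 mm, carry rocks up to 36 mm above the table.
- greentile_mid (a point): Centre (half-way up, 22 mm) of a tile like the grey one but with green base and yellow wall; it lies in another pocket and stays there.
- jar_mid (a point): Centre of a blue jar with white cap, 38 mm in diameter, 38 mm high, in the third pocket; stays there.
- tallpot_mid (a point): Centre of the tall red bottle, 34 mm in diameter, 80 mm high, in the well of one of the decks; it blocks the cover on that side.
- lowpot_mid (a point): Centre of the low yellow pot, 34 mm in diameter, 38 mm high, in the other deck's well; the cover passes over it.
- figure_mid (a point): Centre of a standing grey figure, 40 mm in diameter, 78 mm high, between case and board.
- dropper_mid (a point): Centre of a green dropper bottle, 30 mm in diameter, 85 mm high, standing between case and board.
- can_mid (a point): Centre of a drinks can, 66 mm in diameter, 125 mm high, at the far side of the table.
- whitepot_mid (a point): Centre of a glass pot with white cap, 36 mm in diameter, 36 mm high, standing on the board beside the way into the gap, about 67 mm outside the gap and 60 mm to one side; stays there.
- pinkpot_mid (a point): Centre of a like pot with red cap, standing on the board on the other side of the way into the gap; stays there.
There are look-alikes about, which are no part of the job. Of the things shaped like the part that bears cover_ridge, the orange one is meant.

How it is judged:
On the way, in this order (a step that is already met when the one before it is completed fails the run):
1. the cover has been slid aside by more than 65 mm, with the grey tile still in its pocket ((y of cover_ridge in the frame of case above 0.065 m or y of cover_ridge in the frame of case below -0.065 m) and height (world z) of tile_mid below 0.06 m), for 0.2 s.
2. the grey tile is lifted out of its pocket, clear above the case (z of tile_mid in the frame of case above 0.085 m), for 0.1 s.
At the end, for the whole second after the job is handed in: The grey tile lies flat on the board within 4 mm of the gap's centre, its flats within 4.6 degrees of its neighbours', at rest; the cover lies flat on top of the case, slid more than 65 mm to one side (horizontal distance between tile_mid and gap below 0.004 m and z of tile_mid in the frame of gap between 0.018 and 0.0255 m and angle between each of tile_mid, cover_ridge's own z axis and vertical below 0.06 rad and (angle between the x axis of tile_mid and the x axis of board, either way round below 0.08 rad or angle between the x axis of tile_mid and the x axis of board, either way round between 0.967198 and 1.1272 rad) and (y of cover_ridge in the frame of case above 0.065 m or y of cover_ridge in the frame of case below -0.065 m) and z of cover_ridge in the frame of case between 0.066 and 0.076 m and linear speed of each of tile, cover below 0.02 m/s); the robot touches nothing.
It fails at once if the cover is lifted or tipped off the case instead of being slid (z of cover_ridge in the frame of case above 0.091 m or angle between cover_ridge's own z axis and vertical above 0.2 rad).
It fails at once if the green tile or the blue jar in the case is moved more than 30 mm or knocked over (distance of any of greentile_mid, jar_mid from where it was at the start of the episode above 0.03 m or angle between any of greentile_mid, jar_mid's own z axis and vertical above 0.6 rad).
It fails at once if the red bottle or the yellow pot is moved more than 30 mm or knocked over (distance of any of tallpot_mid, lowpot_mid from where it was at the start of the episode above 0.03 m or angle between any of tallpot_mid, lowpot_mid's own z axis and vertical above 0.6 rad).
It fails at once if the figure or the dropper bottle is moved more than 30 mm or knocked over (distance of any of figure_mid, dropper_mid from where it was at the start of the episode above 0.03 m or angle between any of figure_mid, dropper_mid's own z axis and vertical above 0.6 rad).
It fails at once if the can or a pot on the board is moved more than 30 mm or knocked over (distance of any of can_mid, whitepot_mid, pinkpot_mid from where it was at the start of the episode above 0.03 m or angle between any of can_mid, whitepot_mid, pinkpot_mid's own z axis and vertical above 0.6 rad).
It also fails if it takes over 58 s, if anything falls off the work surface, if the arm or the gripper's body presses on something with over 40 N, if the wrist force passes 120 N, or if a joint passes its speed limit or range.

## Working session

There is one attempt and no reset: what is moved stays moved. The work goes in short steps, Python scripts to look and compute and a shell command to move; the robot and the scene stay as the last step left them, time stands still between calls to the robot, and variables do not carry over. Pictures are saved under pics/ and viewed, and the job is handed in when it is done.

```bash
mkdir -p pics
python3 - <<'E'
from rig import manip, eyes
import cv2
print(manip.get_state())
for n in ("side","top"):
    im=eyes.get_image(n)
    print(n,{k:v for k,v in im.items() if k not in("color","z_map")})
    z=im["z_map"];print(z.min(),z.max(),(z==0).mean())
    cv2.imwrite(f"pics/{n}0.png",im["color"])
E
```

```text
{'clock': 0.0, 'qpos': array([-1.26699151e+00,  2.76634327e-01,  1.50616898e+00,  2.61077456e-05,
        1.36073539e+00, -1.21022440e-01]), 'qd': array([ 0.00018152, -0.00034449, -0.00040188, -0.00112248, -0.00016209,
       -0.00022315]), 'effort': array([-5.04893160e-04, -4.16782415e+01, -2.45808595e+01, -8.62464412e-05,
        1.10545184e-02, -4.57209779e-06]), 'position': array([ 0.23681859, -0.52335844,  0.23040303]), 'ee_rot': array([ 0.59364797,  0.38380097,  0.59469419, -0.38290694]), 'contact_force': array([ 0.65009707,  0.41866117, -0.73249078]), 'moment': array([0.01169081, 0.00431796, 0.03033874]), 'width': 0.08567066538011417}
side {'vertical_fov': 47.510146416556864, 'cx': 250.19955049929908, 'cy': 188.06258458219642, 'eye': array([0.12977545, 0.81283987, 0.82566218]), 'attitude': array([-0.18622454, -0.09791086,  0.41475719,  0.88527417])}
0.0 3.7466056 0.004058837890625
top {'vertical_fov': 46.241977682214696, 'cx': 256.2403718326818, 'cy': 185.13743656849766, 'eye': array([ 0.34587674, -0.01003735,  1.28098755]), 'attitude': array([-0.70487866, -0.05940102,  0.0510335 ,  0.70499162])}
0.0 2.2265065 0.0038655598958333335
```

View pics/side0.png

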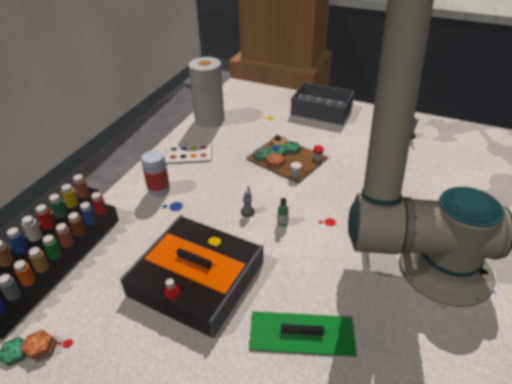

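View pics/top0.png

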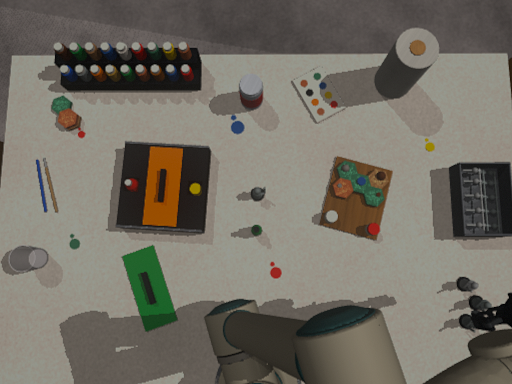

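The case is at the left, with the cover around top px (163,187), the red bottle at (131,184) and the yellow pot at (195,188), so the cover slides right (-y world). The board is around (357,197), with its gap opening towards the robot. Next I'll set up the helpers and measure.

```bash
cat > h.py <<'E'
import numpy as np, cv2
from rig import manip, eyes
from scipy.spatial.transform import Rotation as R
def rot(q): return R.from_quat([q[1],q[2],q[3],q[0]])
class V:
    def __init__(s,n):
        im=eyes.get_image(n); s.c=im["color"]; s.z=im["z_map"]; s.im=im
        h=s.c.shape[0]; s.f=h/2/np.tan(np.radians(im["vertical_fov"])/2)
        s.cx,s.cy,s.e=im["cx"],im["cy"],im["eye"]; s.R=rot(im["attitude"]).as_matrix()
    def ray(s,u,v):
        u=np.asarray(u,float);v=np.asarray(v,float)
        d=np.stack([(u-s.cx)/s.f,-(v-s.cy)/s.f,-np.ones_like(u)],-1); return d@s.R.T
    def plane(s,u,v,h):
        d=s.ray(u,v); return s.e+d*((h-s.e[2])/d[...,2])[...,None]
    def pts(s):
        vv,uu=np.mgrid[:s.c.shape[0],:s.c.shape[1]]; return s.e+s.ray(uu,vv)*s.z[...,None]
    def proj(s,p):
        c=(np.asarray(p)-s.e)@s.R; return np.stack([s.cx+s.f*c[...,0]/-c[...,2], s.cy-s.f*c[...,1]/-c[...,2]],-1)
def crop(c,x0,x1,y0,y1,k,name): cv2.imwrite(name,cv2.resize(c[y0:y1,x0:x1],None,fx=k,fy=k,interpolation=cv2.INTER_CUBIC))
def hsv(c): return cv2.cvtColor(c,cv2.COLOR_BGR2HSV)
E
python3 - <<'E'
from h import *
for n in("top","side"):
    v=V(n); print(n,list(v.im.keys()),{k:x for k,x in v.im.items() if k not in("color","z_map")}.keys())
    P=v.pts()
    for (a,b) in ([(30,130),(230,60),(300,250),(290,150),(230,150),(100,100),(420,150),(490,100),(100,240)] if n=="top" else [(230,350),(120,200),(330,170),(400,330),(210,220),(220,170)]): print((a,b),P[b,a].round(4))
    H=hsv(v.c)
    m=cv2.inRange(H,(5,180,120),(20,255,255)); 
    for c in cv2.findContours(m,0,2)[0]:
        if cv2.contourArea(c)>300:
            M=cv2.moments(c); u,w=M['m10']/M['m00'],M['m01']/M['m00']; r=cv2.minAreaRect(c)
            print("orange",r, v.plane(np.array(u),np.array(w),.062), "z",np.median(P[m>0][:,2]))
            bp=cv2.boxPoints(r); print(v.plane(bp[:,0],bp[:,1],.062).round(4))
    crop(v.c,*((100,240,120,250,5) if n=="top" else (110,280,210,330,4)),f"pics/case_{n}.png")
    crop(v.c,*((305,405,145,250,5) if n=="top" else (240,340,125,190,7)),f"pics/board_{n}.png")
E
```

```text
top ['color', 'z_map', 'vertical_fov', 'cx', 'cy', 'eye', 'attitude'] dict_keys(['vertical_fov', 'cx', 'cy', 'eye', 'attitude'])
(30, 130) [ 7.139e-01  6.752e-01 -6.000e-04]
(230, 60) [ 9.304e-01  8.480e-02 -2.000e-04]
(300, 250) [ 0.3627 -0.1183 -0.0021]
(290, 150) [ 0.6511 -0.0931  0.0017]
(230, 150) [0.6515 0.0819 0.0016]
(100, 100) [0.8049 0.4711 0.0022]
(420, 150) [ 0.6502 -0.4701  0.0019]
(490, 100) [ 0.8005 -0.6834  0.0032]
(100, 240) [0.3903 0.4473 0.005 ]
orange ((162.52047729492188, 186.2745819091797), (33.31715393066406, 78.67556762695312), 5.19442892074585) [0.53470106 0.2619476  0.062     ] z 0.06330061548616173
[[0.4317 0.3137 0.062 ]
 [0.6501 0.3026 0.062 ]
 [0.6413 0.2095 0.062 ]
 [0.4235 0.2231 0.062 ]]
side ['color', 'z_map', 'vertical_fov', 'cx', 'cy', 'eye', 'attitude'] dict_keys(['vertical_fov', 'cx', 'cy', 'eye', 'attitude'])
(230, 350) [ 0.3799  0.3976 -0.0046]
(120, 200) [ 0.8815  0.104  -0.0011]
(330, 170) [ 0.3637 -0.2752 -0.0045]
(400, 330) [ 0.0687  0.2136 -0.001 ]
(210, 220) [ 0.6002  0.0754 -0.0007]
(220, 170) [ 0.6815 -0.1412 -0.0043]
orange ((194.60345458984375, 261.2586364746094), (94.5406494140625, 36.240577697753906), 23.198591232299805) [0.52777217 0.26771481 0.062     ] z 0.059748991924287675
[[0.6427 0.307  0.062 ]
 [0.6735 0.2014 0.062 ]
 [0.4231 0.2251 0.062 ]
 [0.4124 0.3202 0.062 ]]
```

```bash
ls -la pics
```

```text
total 1576
drwxr-xr-x 2 agent agent   4096 Dec  7 09:07 .
drwxr-xr-x 3 agent agent   4096 Dec  7 09:07 ..
-rw-r--r-- 1 agent agent 190700 Dec  7 09:07 board_side.png
-rw-r--r-- 1 agent agent 231854 Dec  7 09:07 board_top.png
-rw-r--r-- 1 agent agent 282745 Dec  7 09:07 case_side.png
-rw-r--r-- 1 agent agent 363796 Dec  7 09:07 case_top.png
-rw-r--r-- 1 agent agent 247599 Dec  7 09:06 side0.png
-rw-r--r-- 1 agent agent 277109 Dec  7 09:06 top0.png
```

View pics/case_top.png

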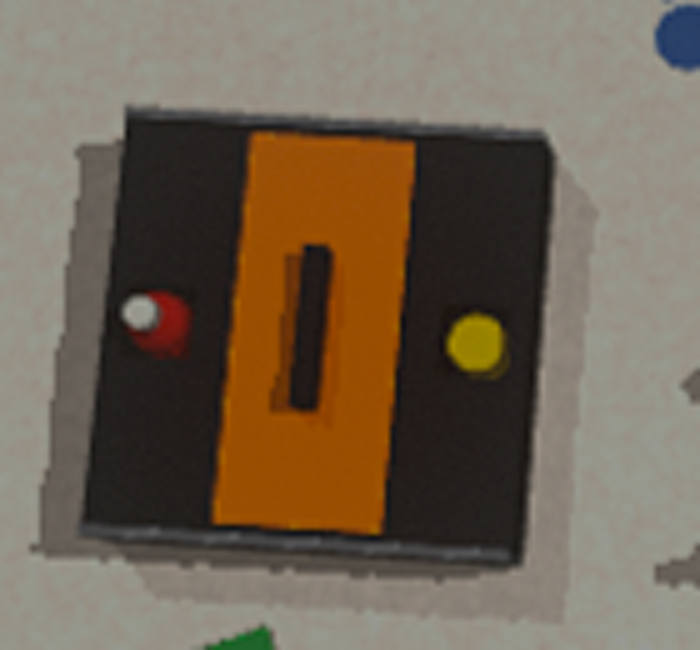

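View pics/case_side.png

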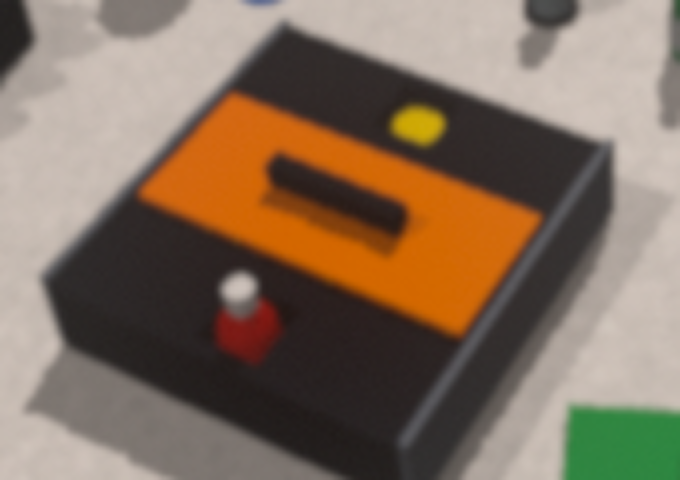

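View pics/board_top.png

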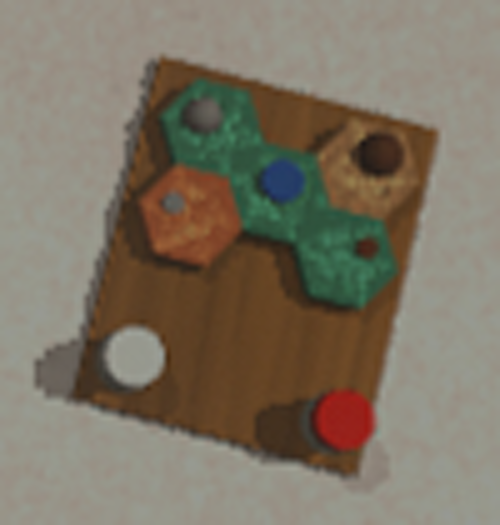

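View pics/board_side.png

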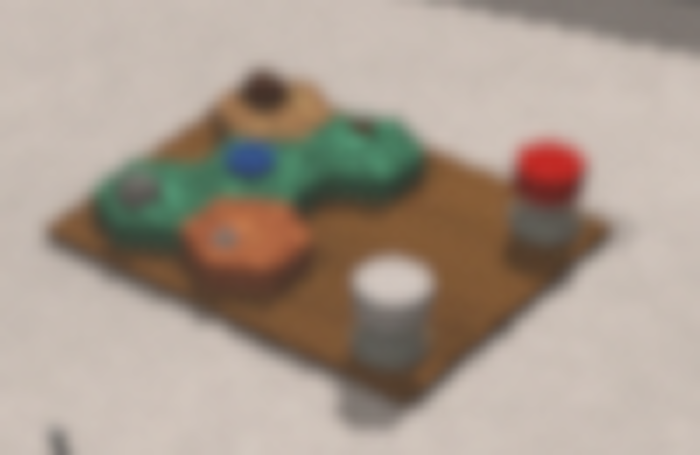

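The top view is sharp and the side view is blurred, so the top view leads. I'll measure the case, ridge and board precisely.

Run:
```python
from h import *
v=V("top"); H=hsv(v.c); P=v.pts()
def rect(m,h,name,sel=None):
    cs=sorted(cv2.findContours(m,0,2)[0],key=cv2.contourArea)[::-1][:1]
    for c in cs:
        c=c[:,0].astype(float); w=v.plane(c[:,0],c[:,1],h)[:,:2]
        r=cv2.minAreaRect((w*1000).astype(np.float32)); print(name,len(c),np.round(r[0],1),np.round(r[1],1),round(r[2],2)); 
        return r,w
# cover
mo=cv2.inRange(H,(5,180,100),(20,255,255)); mo=cv2.morphologyEx(mo,cv2.MORPH_CLOSE,np.ones((9,9)))
box=np.zeros_like(mo); box[120:250,100:240]=255
rect(mo&box,.062,"cover")
# ridge: dark inside cover
md=cv2.inRange(H,(0,0,0),(180,255,45)); inner=cv2.erode(mo&box,np.ones((5,5)))
mr=md&inner; rect(mr,.080,"ridge")
ys,xs=np.nonzero(mr); print("ridge z",np.percentile(P[ys,xs,2],[10,50,90]), xs.min(),xs.max(),ys.min(),ys.max())
# case: depth >0.045
mc=((P[...,2]>.04)&(P[...,2]<.075)).astype(np.uint8)*255&box; mc=cv2.morphologyEx(mc,cv2.MORPH_OPEN,np.ones((5,5)))
rect(mc,.056,"case"); 
# pots
for nm,lo,hi,h in(("red",(0,150,60),(4,255,255),.06),("yellow",(24,150,60),(35,255,255),.046)):
    m=cv2.inRange(H,lo,hi)&box; ys,xs=np.nonzero(m); print(nm,v.plane(xs.mean(),ys.mean(),h).round(3),np.median(P[ys,xs,2]))
# board
bb=np.zeros_like(mo); bb[145:250,305:405]=255
mb=cv2.inRange(H,(0,70,0),(180,255,255))&bb; mb=cv2.morphologyEx(mb,cv2.MORPH_OPEN,np.ones((3,3))); cv2.imwrite("pics/mb.png",np.hstack([cv2.resize(mb[145:250,305:405],None,fx=4,fy=4),cv2.resize(mc[120:250,100:240],None,fx=3,fy=3)[:390].repeat(1,0) if 0 else cv2.resize(mb[145:250,305:405],None,fx=4,fy=4)]))
r,w=rect(mb,.008,"board")
# green tiles
mg=cv2.inRange(H,(60,60,30),(95,255,255))&bb
cs=cv2.findContours(mg,0,2)[0]; print([ (cv2.contourArea(c),v.plane(*c[:,0].mean(0),.022).round(3)) for c in cs if cv2.contourArea(c)>20])
s=manip.get_state(); print(rot(s["ee_rot"]).as_matrix().round(3))
```

```text
cover 42 [537.4 261.9] [ 91.8 218.7] 86.5
ridge 19 [536.2 261.2] [14.  88.1] 86.48
ridge z [0.07771939 0.08103708 0.08374242] 158 165 169 201
case 113 [536.7 261.4] [239.  242.2] 86.54
red [0.54  0.345 0.06 ] 0.06286517237595413
yellow [0.532 0.177 0.046] 0.04698529232573323
board 125 [ 511.3 -279.5] [168.2 204.9] 74.47
[(764.0, array([ 0.551, -0.287,  0.022]))]
[[-0.     0.911  0.412]
 [ 0.001  0.412 -0.911]
 [-1.     0.    -0.001]]
```

View pics/mb.png

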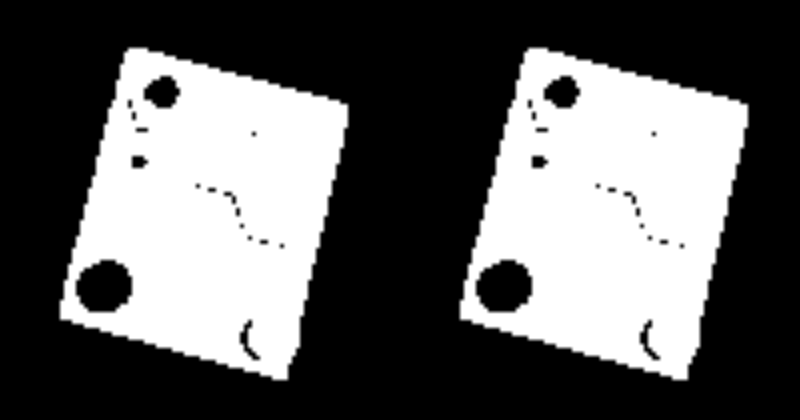

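The sizes check out: cover 91.8×218.7 mm, ridge 14×88, case 239×242 and board 168×205. The case centre is about (0.537, 0.2615) with yaw −3.5°, and the gap is about (0.499, −0.276) with yaw −15.5°. Now I'll work out the move to the ridge.

```bash
cat >> h.py <<'E'
def plan(p,zyaw):
    "delta from measured pose to TCP p with tool down and jaw axis at zyaw deg"
    s=manip.get_state(); Rc=rot(s["ee_rot"]); a=np.radians(zyaw)
    x=np.array([0,0,-1.]); z=np.array([np.cos(a),np.sin(a),0]); y=np.cross(z,x)
    Rt=R.from_matrix(np.stack([x,y,z],1))
    d=Rc.inv().apply(np.array(p)-s["position"])*100; rv=np.degrees((Rc.inv()*Rt).as_rotvec())
    print("t",round(s["clock"],2),"pos",s["position"].round(4),"F",s["contact_force"].round(1),"w",round(s["width"],4)); print("shift cm",d.round(2),"turn deg",rv.round(1)); return d,rv
E
python3 - <<'E'
from h import *
plan((.5368,.2615,.23),86.5)
E
```

```text
t 0.25 pos [ 0.2369 -0.5237  0.2309] F [ 0.8 -0.3  0.1] w 0.0852
shift cm [  0.14  59.69 -59.18] turn deg [-1.522e+02 -0.000e+00 -1.000e-01]
```

```bash
python3 -m crank '[[0,4,-4,-10,0,0,5],[0,8,-8,-20,0,0,5],[0,12,-12,-30,0,0,5],[0,16,-16,-40,0,0,5],[0,20,-20,-50,0,0,5]]' 20
python3 - <<'E'
from h import *
plan((.5368,.2615,.23),86.5)
E
```

```text
clock: 0.88
position: [0.3372, -0.2576, 0.2314]
ee_rot: [0.701, 0.095, 0.7, -0.095]
contact_force: [1.0, -0.4, 0.8]
width: 0.0502
t 0.88 pos [ 0.3372 -0.2576  0.2314] F [ 1.  -0.4  0.8] w 0.0502
shift cm [ 0.14 55.34  5.49] turn deg [-101.9    0.     0. ]
```

```bash
python3 -m crank '[[0,5.5,0.5,-10,0,0,5],[0,11,1.1,-20,0,0,5],[0,16.5,1.6,-30,0,0,5],[0,22,2.2,-40,0,0,5],[0,27.5,2.7,-50,0,0,5]]'
python3 - <<'E'
from h import *
plan((.5368,.2615,.23),86.5)
E
```

```text
clock: 1.5
position: [0.4375, -0.0001, 0.2315]
ee_rot: [0.675, -0.211, 0.675, 0.21]
contact_force: [1.0, -0.9, -0.0]
width: 0.0501
t 1.5 pos [ 4.375e-01 -1.000e-04  2.315e-01] F [ 1.  -0.9 -0. ] w 0.0501
shift cm [ 0.15 15.86 23.04] turn deg [-51.8   0.    0.1]
```

```bash
python3 -m crank '[[0,3.2,4.6,-10.4,0,0,4],[0,6.4,9.2,-20.8,0,0,4],[0,9.5,13.8,-31.1,0,0,4],[0,12.7,18.4,-41.4,0,0,4],[0.15,15.86,23.04,-51.8,0,0,4]]'
python3 - <<'E'
from h import *
plan((.5368,.2615,.11),86.5)
E
```

```text
clock: 2.12
position: [0.5383, 0.261, 0.2298]
ee_rot: [0.515, -0.485, 0.515, 0.484]
contact_force: [1.5, -0.1, -0.0]
width: 0.0403
t 2.12 pos [0.5383 0.261  0.2298] F [ 1.5 -0.1 -0. ] w 0.0403
shift cm [11.98  0.16  0.04] turn deg [ 0. -0.  0.]
```

```bash
python3 -m crank '[[4,0,0,0,0,0,4],[8,0.1,0,0,0,0,4],[12,0.1,0,0,0,0,4],[12,0.1,0,0,0,0,4]]'
python3 - <<'E'
from h import *
v=V("side"); crop(v.c,110,290,180,330,4,"pics/appr.png")
plan((.5368,.2615,.0655),86.5)
E
```

```text
clock: 2.62
position: [0.5342, 0.2584, 0.1066]
ee_rot: [0.514, -0.482, 0.519, 0.484]
contact_force: [-0.1, -0.2, -0.8]
width: 0.0396
t 2.67 pos [0.5361 0.259  0.1089] F [ 0.5 -0.3  0.5] w 0.04
shift cm [ 4.34 -0.07  0.26] turn deg [-0.4 -0.1 -0.2]
```

View pics/appr.png

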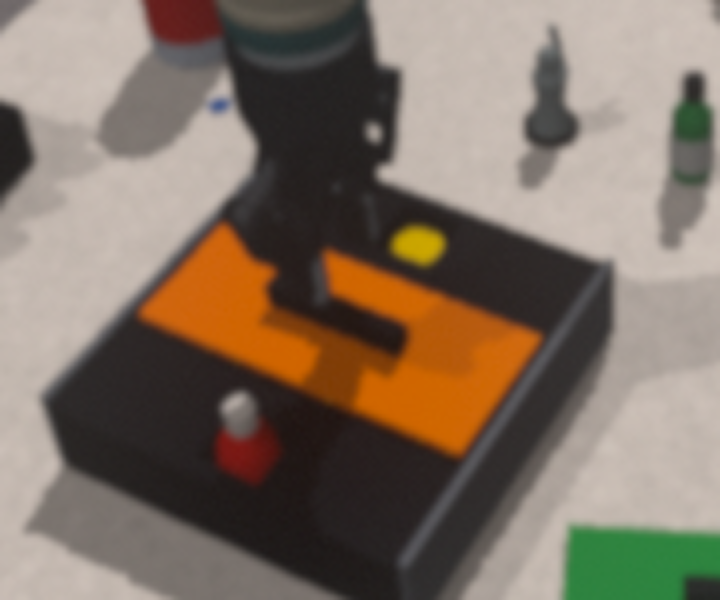

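The gripper hangs over the ridge (crop px 330,310) with the jaws across it. Going down.

```bash
python3 -m crank '[[1.5,0,0.2,0,0,0,4],[3,0,0.2,0,0,0,4],[3.8,0,0.2,0,0,0,4],[4.2,0,0.2,0,0,0,4],[4.2,0,0.2,0,0,0,4]]'
python3 - <<'E'
from h import *
plan((.5368,.2615,.0655),86.5)
E
```

```text
clock: 3.3
position: [0.5369, 0.2612, 0.0676]
ee_rot: [0.516, -0.483, 0.517, 0.483]
contact_force: [0.4, 0.4, 1.0]
width: 0.0401
t 3.3 pos [0.5369 0.2612 0.0676] F [0.4 0.4 1. ] w 0.0401
shift cm [0.21 0.01 0.03] turn deg [-0.4 -0.  -0. ]
```

```bash
python3 -m crank '[[0,0,0,0,0,0,2],[0,0,0,0,0,0,1],[0.1,0,0,0,0,0,0.8],[0.1,0,0,0,0,0,0.8]]' 25
```

```text
clock: 3.8
position: [0.5374, 0.2613, 0.0683]
ee_rot: [0.517, -0.483, 0.516, 0.483]
contact_force: [-1.5, -1.1, 6.9]
width: 0.0129
```

```bash
python3 -m crank '[[-0.1,0,-0.7,0,0,0,0.8],[-0.1,0,-1.7,0,0,0,0.8],[-0.1,0,-2.9,0,0,0,0.8],[-0.1,0,-4.1,0,0,0,0.8],[-0.1,0,-5.2,0,0,0,0.8]]'
```

```text
clock: 4.42
position: [0.5339, 0.2088, 0.0683]
ee_rot: [0.517, -0.483, 0.516, 0.483]
contact_force: [-0.1, 3.9, 4.7]
width: 0.013
```

```bash
python3 -m crank '[[0,0,-1.1,0,0,0,0.8],[0,0,-2.2,0,0,0,0.8],[0,0,-3.2,0,0,0,0.8],[0,0,-3.8,0,0,0,0.8],[0,0,-3.8,0,0,0,0.8]]'
python3 - <<'E'
from h import *
v=V("top"); crop(v.c,100,240,120,250,5,"pics/slid.png")
v=V("side"); crop(v.c,110,290,180,330,4,"pics/slids.png")
E
```

```text
clock: 5.05
position: [0.5311, 0.1702, 0.0683]
ee_rot: [0.517, -0.483, 0.517, 0.482]
contact_force: [-0.3, 1.1, 5.7]
width: 0.0135
```

View pics/slids.png

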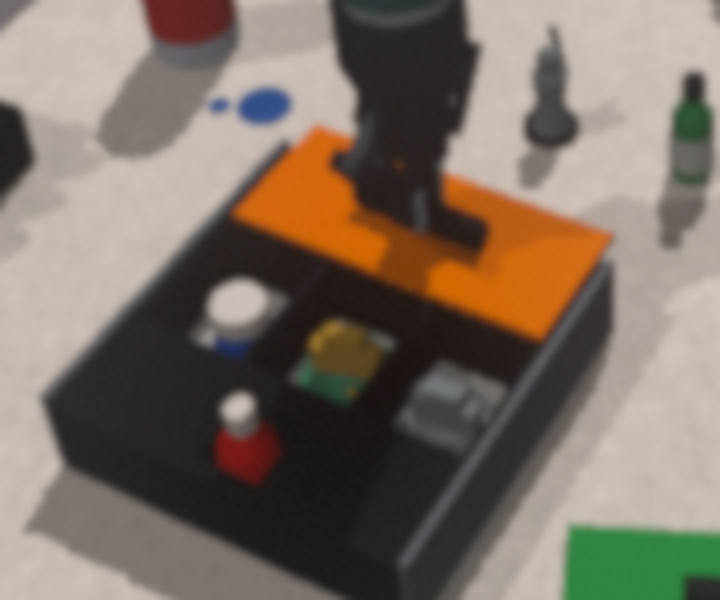

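The cover has slid 91 mm and all pockets are open: jar in the far one, green tile in the middle, grey tile in the near one (crop px ~450,405). Releasing and lifting straight up.

```bash
python3 -m crank '[[0,0,0,0,0,0,2.5],[0,0,0,0,0,0,3.5],[-2,0,0,0,0,0,3.5],[-6,0,0,0,0,0,3.5],[-11,0,0,0,0,0,3.5]]'
python3 - <<'E'
from h import *
v=V("top"); crop(v.c,100,240,120,250,5,"pics/open.png")
v=V("side"); crop(v.c,110,290,180,330,4,"pics/opens.png")
E
```

```text
clock: 5.78
position: [0.5295, 0.1707, 0.1773]
ee_rot: [0.515, -0.482, 0.518, 0.484]
contact_force: [0.8, 0.0, 0.7]
width: 0.0347
```

View pics/open.png

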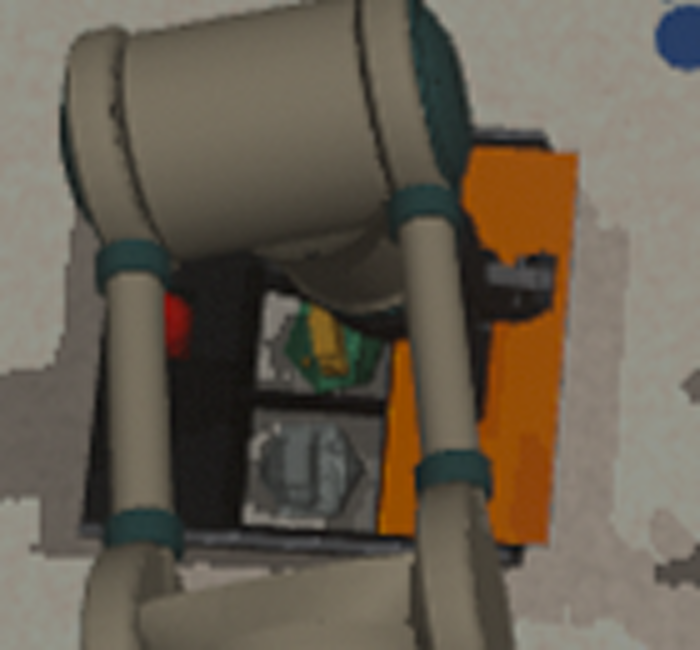

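The grey tile is in clear view in the near pocket at about crop px (312,467), full-frame (162,213). Zooming in to get its pose.

Run:
```python
from h import *
v=V("top"); np.savez("open.npz",c=v.c,z=v.z)
g=v.c[198:230,144:182]; g=cv2.normalize(g.astype(float),None,0,255,cv2.NORM_MINMAX).astype(np.uint8)
cv2.imwrite("pics/tile.png",cv2.resize(g,None,fx=18,fy=18,interpolation=cv2.INTER_CUBIC))
P=v.pts(); np.set_printoptions(linewidth=220); print((P[202:228,146:180,2]*1000).round().astype(int))
```

```text
[[  55   44   36   28   18   11   10   12    8   13   11    8   11    7   16   18   14   19   23   21   25   20   27   28   30   28   31   39   36   41   37   55   66   63]
 [  57   43   37   25   16    8   11    5   10   11   15   13    6   11    8    7   11   11    8    7   12   11   11   12    9    9    7    9   12   12   14   56   63   64]
 [  54   42   34   24   14   15   10    9    7   10    4   10    8   12   13   13    8   14 1281   14   11   12    9   10    9   10   11   14    6   12   11   57   65   61]
 [  50   47   33   18   11    4    7   12    5    7   11   19   24   24   24   17   21   24   23   27   24   22    9    9    9   11   10   12    6   10   11   60   64   66]
 [  54   43   32   19   11   13   10   14    6    6   29   22   39   40   41   44   37   21   24   30   22   22   12   10    8   11    7    9    6   12   11   57   65   62]
 [  50   40   35   21   17    6   10   13    8   22   21   22   42   40   41   40   36   28   24   24   25   24   20   14   15    7    9    9    9    3   10   58   61   65]
 [  52   42   33   20    7   11   13   13   11   27   20   19 
[... 2698 characters left out ...]
1   68]
 [  34   23   14   10    7    6   10    8   11    7   11   14   11   15    7   10    6    9   10    9    8    8   10    7   11    9    6   10   10   56   62   65   57   63]
 [  57   61   55   52   56   57   56   55   54   60   13    9    8   10    9   11   11   12    7   10    8   13   10    6    8   10    9   11   10   58   64   65   62   60]
 [  57   62   60   59   55   54   56   56   56   54   54   58   56   57   56   58   62   59   54   59   58   57   58   56   61   61    9   11    4   55   68   62   68   65]
 [  60   63   64   62   60   64   67   63   57   56   58   58   57   52   60   55   59   56   59   54   55   54   57   60   59   60   57   56   58   58   57   59   59   58]]
```

View pics/tile.png

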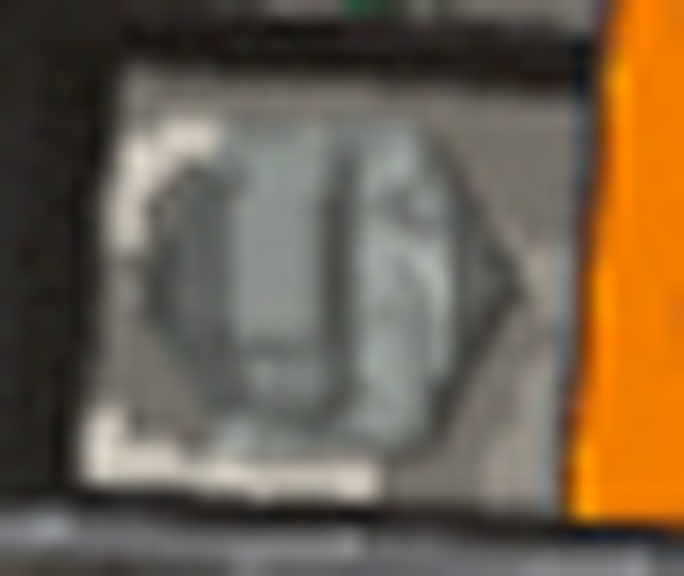

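Run:
```python
from h import *
vs=[V("top") for _ in range(4)]; v=vs[0]
z=np.median([w.z for w in vs],0); v.z=z; P=v.pts()
box=np.zeros(z.shape,bool); box[203:225,150:176]=1
Z=P[...,2]
base=(Z>.0155)&(Z<.058)&box; n,l,st,_=cv2.connectedComponentsWithStats(base.astype(np.uint8)); k=1+np.argmax(st[1:,4]); base=l==k
ys,xs=np.nonzero(base); w=v.plane(xs,ys,.022)[:,:2]*1000; print("base px",len(xs),"centroid",w.mean(0))
r=cv2.minAreaRect(w.astype(np.float32)); print(r)
top=(Z>.047)&base; ys,xs=np.nonzero(top); wt=v.plane(xs,ys,.052)[:,:2]*1000; print("top",len(xs),wt.mean(0),cv2.minAreaRect(wt.astype(np.float32)))
wl=(Z>.0365)&base; ys,xs=np.nonzero(wl); h=np.where(Z[ys,xs]>.047,.052,.042); d=v.ray(xs,ys); ww=(v.e+d*((h-v.e[2])/d[:,2])[:,None])[:,:2]*1000
m=ww.mean(0); ev,evec=np.linalg.eigh(np.cov((ww-m).T)); print("wall",len(xs),m,np.degrees(np.arctan2(evec[1,1],evec[0,1])),np.sqrt(ev*12))
# six-fold angle of base silhouette
q=(w-w.mean(0))@np.array([1,1j]); a=np.angle((abs(q)**6*np.exp(6j*np.angle(q))).sum())/6; print("corner dir mod60",np.degrees(a))
```

```text
base px 298 centroid [463.18147777 270.95284216]
((463.29779052734375, 271.10552978515625), (56.463558197021484, 51.46851348876953), 32.519989013671875)
top 45 [462.41487301 271.72735828] ((462.4244384765625, 271.7354736328125), (22.423852920532227, 11.026814460754395), 1.9375983476638794)
wall 84 [462.86481611 270.90792279] -177.95891463868787 [14.35254135 40.33196716]
corner dir mod60 -27.470495143048762
```

Tile centre ≈ (462.8, 271.1) mm with yaw ≈ +2.2°; the wall and the base agree, it lies inside the near pocket, and the sizes fit. Moving above it.

Run:
```python
from h import *
plan((.4628,.2711,.11),92.2)
```

```text
t 6.12 pos [0.5295 0.171  0.176 ] F [ 0.2 -0.5 -0.1] w 0.0349
shift cm [6.61 7.31 9.55] turn deg [-6.1 -0.1 -0.2]
```

```bash
python3 -m crank '[[0.5,2,3,-2,0,0,3],[2,4.5,6,-4,0,0,3],[4.5,6.5,8.6,-6,0,-0.2,3],[6.6,7.3,9.55,-6,0,-0.2,3],[6.6,7.3,9.55,-6,0,-0.2,3]]'
python3 - <<'E'
from h import *
v=V("side"); crop(v.c,110,290,180,330,4,"pics/a2.png")
plan((.4628,.2711,.0265),92.2)
E
```

```text
clock: 6.75
position: [0.4617, 0.2712, 0.1089]
ee_rot: [0.489, -0.51, 0.492, 0.51]
contact_force: [0.0, -1.0, -0.4]
width: 0.0298
t 6.8 pos [0.4634 0.2712 0.1103] F [ 0.7 -0.5  0.6] w 0.0299
shift cm [8.38 0.06 0.01] turn deg [-0.  -0.1  0. ]
```

View pics/a2.png

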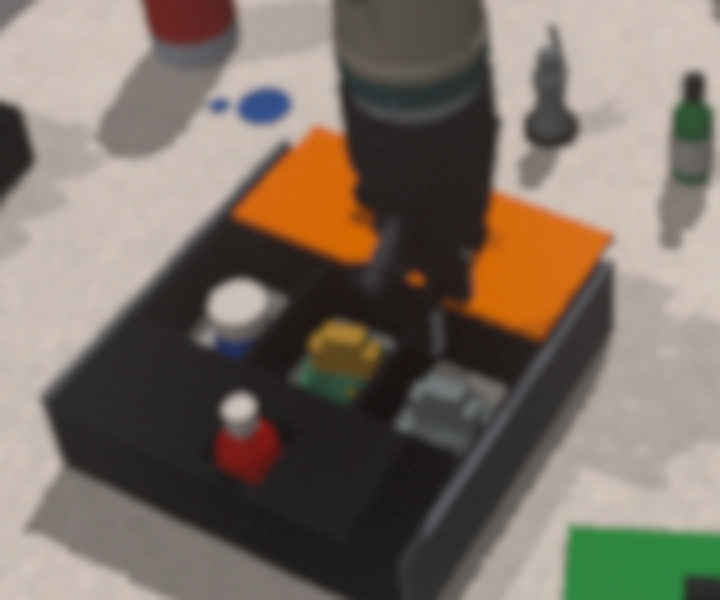

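```bash
python3 -m crank '[[2,0.05,0,0,0,0,3],[4.5,0.05,0,0,0,0,3],[6.8,0.05,0,0,0,0,3],[8,0.05,0,0,0,0,3],[8,0.05,0,0,0,0,3]]'
python3 - <<'E'
from h import *
plan((.4628,.2711,.0265),92.2)
E
```

```text
clock: 7.42
position: [0.4645, 0.2711, 0.0315]
ee_rot: [-0.491, 0.51, -0.49, -0.508]
contact_force: [0.4, -0.3, 0.7]
width: 0.0303
t 7.42 pos [0.4645 0.2711 0.0315] F [ 0.4 -0.3  0.7] w 0.0303
shift cm [0.5  0.17 0.01] turn deg [-0.1 -0.   0.2]
```

```bash
python3 -m crank '[[0.3,0.1,0,0,0,0,3],[0.3,0.1,0,0,0,0,2],[0.3,0.1,0,0,0,0,1],[0.3,0.1,0,0,0,0,0.6],[0.3,0.1,0,0,0,0,0.6]]' 35
```

```text
clock: 8.05
position: [0.4638, 0.2718, 0.0295]
ee_rot: [-0.492, 0.51, -0.489, -0.508]
contact_force: [-0.2, -1.0, 5.9]
width: 0.0116
```

Gripped on the 12 mm wall (width 11.6). Lifting.

```bash
python3 -m crank '[[-1,0,0,0,0,0,0.6],[-3,0,0,0,0,0,0.6],[-6,0,0,0,0,0,0.6],[-10,0,0,0,0,0,0.6],[-12,0,0,0,0,0,0.6]]'
python3 - <<'E'
from h import *
v=V("side"); crop(v.c,110,290,150,300,4,"pics/l.png")
plan((.4761,-.2695,.15),74.5)
E
```

```text
clock: 8.68
position: [0.4635, 0.2719, 0.1511]
ee_rot: [-0.492, 0.511, -0.489, -0.508]
contact_force: [0.9, -0.3, -1.5]
width: 0.0116
t 8.72 pos [0.4646 0.2724 0.1531] F [0.1 0.6 1.2] w 0.0113
shift cm [  0.18   0.88 -54.2 ] turn deg [17.6  0.2  0.5]
```

View pics/l.png

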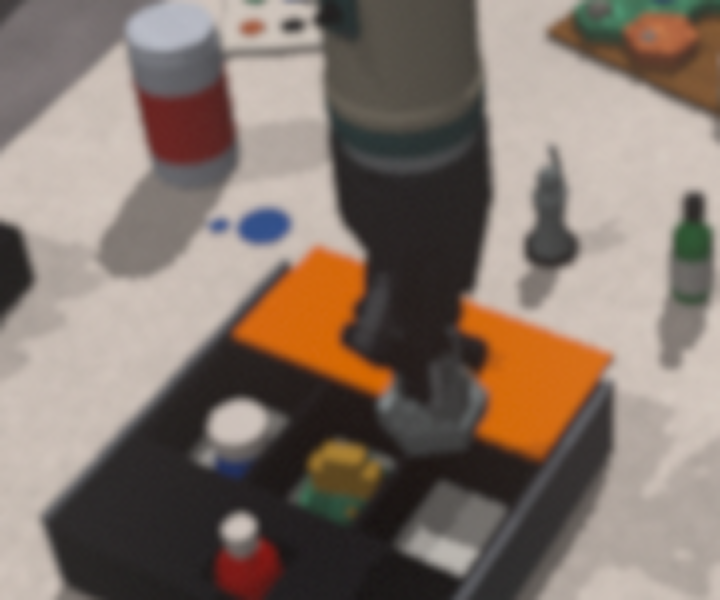

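```bash
python3 -m crank '[[0,0,-3,1,0,0,0.6],[0,0.1,-7.5,3,0,0,0.6],[0,0.2,-12.5,5,0,0,0.6],[0,0.3,-17.5,7,0,0,0.6],[0,0.4,-22.5,9,0,0,0.6]]'
python3 - <<'E'
from h import *
plan((.4761,-.2695,.15),74.5)
E
```

```text
clock: 9.35
position: [0.4666, 0.0451, 0.1483]
ee_rot: [0.53, -0.47, 0.529, 0.468]
contact_force: [0.5, -0.9, -0.6]
width: 0.0112
t 9.35 pos [0.4666 0.0451 0.1483] F [ 0.5 -0.9 -0.6] w 0.0112
shift cm [ -0.16  -4.73 -31.12] turn deg [8.6 0.  0.2]
```

```bash
python3 -m crank '[[0,-0.8,-5,2,0,0,0.6],[0,-1.6,-10,4,0,0,0.6],[0,-2.4,-15,6,0,0,0.6],[0,-3.2,-20,8,0,0,0.6],[0,-4,-24.5,8.6,0,0,0.6]]'; python3 -m crank '[[0,-0.1,-3,0,0,0,0.6],[0,0,-5,0,0,0,0.6],[0,0,-6,0,0,0,0.6],[0,0,-6.4,0,0,0,0.6],[0,0,-6.4,0,0,0,0.6]]';python3 - <<'E'
from h import *
v=V("top"); crop(v.c,305,405,145,250,5,"pics/b1.png")
v=V("side"); crop(v.c,220,360,90,220,5,"pics/b1s.png")
plan((.4761,-.2695,.15),74.5)
E
```

```text
clock: 9.98
position: [0.477, -0.203, 0.1483]
ee_rot: [0.564, -0.428, 0.562, 0.427]
contact_force: [0.4, -0.0, -0.4]
width: 0.0113
clock: 10.6
position: [0.4607, -0.2625, 0.1489]
ee_rot: [0.564, -0.429, 0.562, 0.428]
contact_force: [-1.4, 1.2, -0.5]
width: 0.0113
t 10.7 pos [ 0.4608 -0.2623  0.1489] F [-0.7  0.6 -0.7] w 0.0115
shift cm [-0.11 -1.67 -0.29] turn deg [0.1 0.1 0.2]
```

View pics/b1s.png

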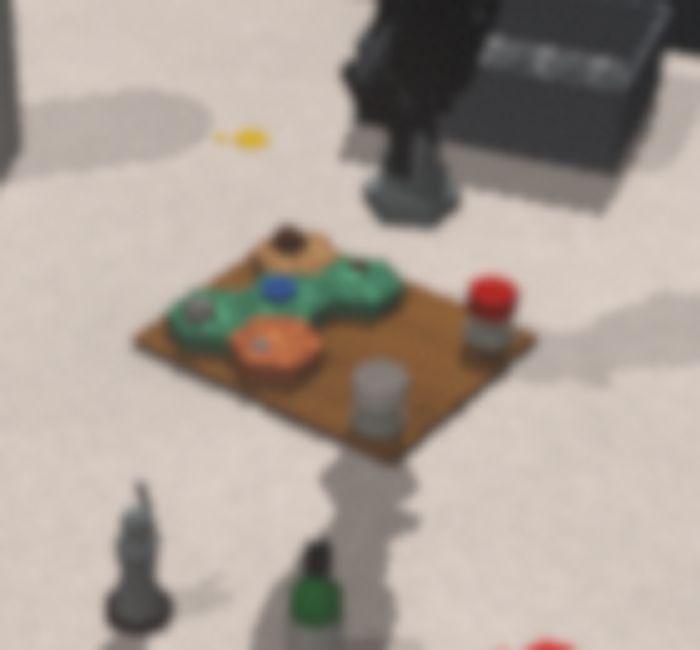

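View pics/b1.png

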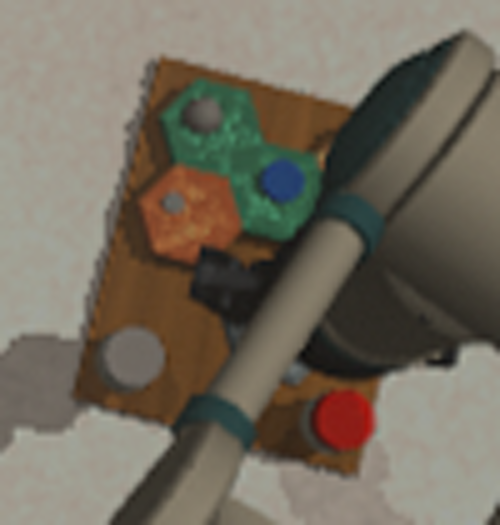

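Run:
```python
from h import *
v=V("top"); c=cv2.imread("pics/top0.png"); H=hsv(c); box=np.zeros(c.shape[:2],np.uint8); box[150:212,325:400]=255
def cen(lo,hi,nm,k=5):
    m=cv2.inRange(H,lo,hi)&box; m=cv2.morphologyEx(cv2.morphologyEx(m,cv2.MORPH_OPEN,np.ones((2,2))),cv2.MORPH_CLOSE,np.ones((k,k)))
    ct=max(cv2.findContours(m,0,2)[0],key=cv2.contourArea); f=np.zeros_like(m); cv2.drawContours(f,[ct],-1,255,-1); ys,xs=np.nonzero(f)
    w=v.plane(xs,ys,.022)[:,:2]*1000; print(nm,len(xs),w.mean(0).round(1),(xs.mean(),ys.mean())); return w,f
wo,fo=cen((3,110,110),(14,255,255),"orange"); wg,fg=cen((55,60,30),(100,255,255),"green",7)
q=(wo-wo.mean(0))@np.array([1,1j]); print("corner dir",np.degrees(np.angle((abs(q)**6*np.exp(6j*np.angle(q))).sum())/6))
# board edges: left edge, fit using original silhouette
a=np.radians(-15.5); X=np.array([np.cos(a),np.sin(a)]);Y=np.array([-X[1],X[0]])
print("gap from orange",wo.mean(0)-26*X-45*Y,"from green",wg.mean(0)-52*X-0*Y)
o=c.copy(); o[fo>0]=(0,0,255); o[fg>0]=(0,255,0); crop(o,305,405,145,250,5,"pics/seg.png")
g=c[145:250,305:405]
```

```text
orange 275 [ 534.2 -242.5] (np.float64(343.8363636363636), np.float64(188.60727272727271))
green 844 [ 546.2 -292.4] (np.float64(361.45142180094786), np.float64(184.40521327014218))
corner dir 15.176061169501441
gap from orange [ 497.08384852 -278.86861033] from green [ 496.14016405 -278.48480629]
```

View pics/seg.png

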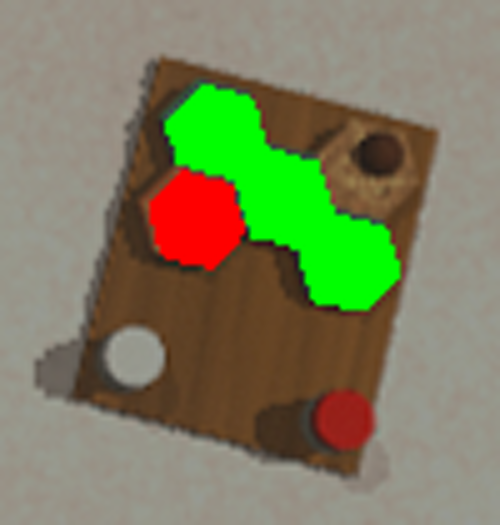

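Refined gap ≈ (0.498, −0.277), yaw ≈ −15.3°; the board outline and tile masks agree to ~2 mm. I'll set the tile down 24 mm outside the gap and then push it in.

Run:
```python
from h import *
plan((.4748,-.2709,.036),74.7)
```

```text
t 10.75 pos [ 0.4608 -0.2623  0.1489] F [ 0.3 -0.5 -0.3] w 0.0111
shift cm [11.3  -1.54 -0.47] turn deg [-0.1  0.1  0.2]
```

```bash
python3 -m crank '[[2,-1,-0.3,0,0,0,0.6],[5,-1.5,-0.5,0,0,0,0.6],[8,-1.5,-0.5,0,0.1,0.2,0.6],[10.4,-1.5,-0.5,0,0.1,0.2,0.6],[11.2,-1.5,-0.5,0,0.1,0.2,0.6]]'; python3 -m crank '[[0.2,0,0,0,0,0,0.6],[0.4,0,0,0,0,0,0.6],[0.6,0,0,0,0,0,0.6]]'
python3 - <<'E'
from h import *
v=V("side"); crop(v.c,220,360,90,220,5,"pics/b2s.png")
v=V("top"); crop(v.c,305,405,145,250,5,"pics/b2.png")
plan((.498,-.2772,.0295),74.7)
E
```

```text
clock: 11.38
position: [0.4735, -0.2708, 0.0355]
ee_rot: [0.562, -0.428, 0.563, 0.429]
contact_force: [0.7, 0.2, -0.4]
width: 0.0112
clock: 11.75
position: [0.4747, -0.2724, 0.0317]
ee_rot: [0.563, -0.429, 0.563, 0.427]
contact_force: [0.5, -0.0, -0.7]
width: 0.0111
t 11.85 pos [ 0.4743 -0.2721  0.0313] F [-0.6  0.5 -0.7] w 0.0112
shift cm [ 0.18 -2.42  0.14] turn deg [-0.2 -0.1  0. ]
```

View pics/b2s.png

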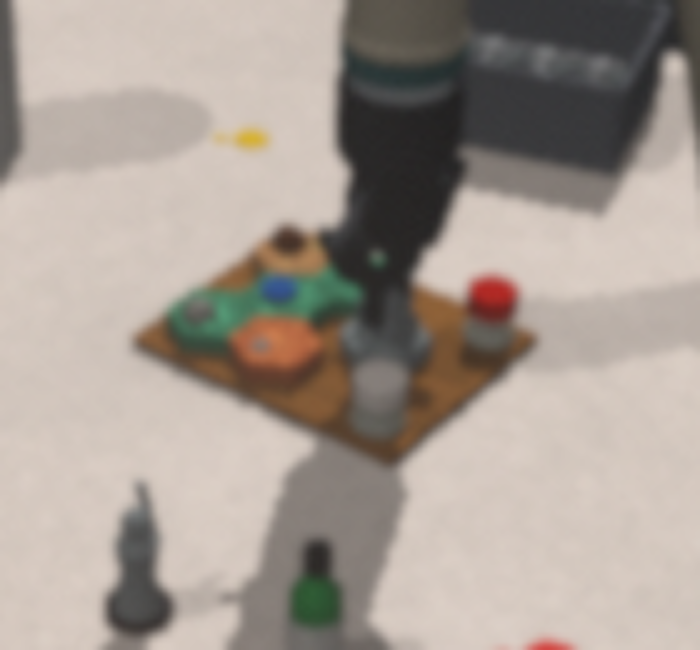

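View pics/b2.png

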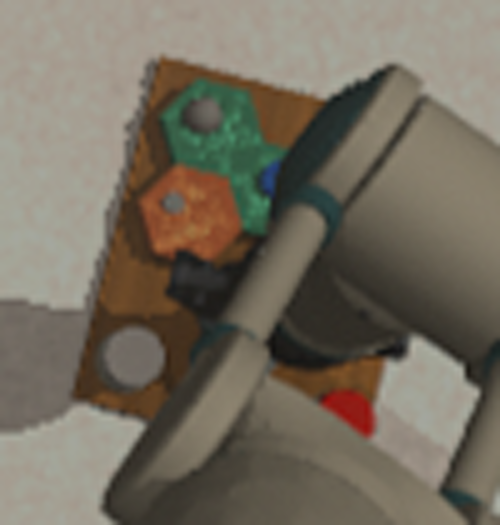

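The tile hangs just above the board in front of the gap. Touching down and pushing in while I watch the force.

```bash
python3 -m crank '[[0.1,0,0,0,0,0,0.6],[0.2,-0.4,0.1,0,0,0,0.6],[0.2,-0.8,0.1,0,0,0,0.6],[0.2,-1.2,0.1,0,0,0,0.6],[0.2,-1.2,0.1,0,0,0,0.6]]'
python3 - <<'E'
from h import *
plan((.498,-.2772,.0295),74.7)
E
```

```text
clock: 12.48
position: [0.4857, -0.2742, 0.0296]
ee_rot: [0.562, -0.428, 0.563, 0.428]
contact_force: [-2.7, 0.9, 5.2]
width: 0.0113
t 12.47 pos [ 0.4857 -0.2742  0.0296] F [-2.7  0.9  5.2] w 0.0113
shift cm [ 0.   -1.26  0.04] turn deg [-0.1 -0.1 -0. ]
```

Contact with the board (5 N down, about 2.8 N friction). Continuing the push.

```bash
python3 -m crank '[[0,-0.3,0,0,0,0,0.6],[0,-0.6,0,0,0,0,0.6],[0,-0.9,0,0,0,0,0.6],[0,-0.9,0,0,0,0,0.6]]'
python3 - <<'E'
from h import *
plan((.498,-.2772,.0295),74.7)
E
```

```text
clock: 12.98
position: [0.4939, -0.2764, 0.0296]
ee_rot: [0.562, -0.428, 0.563, 0.429]
contact_force: [-3.9, 1.3, 6.8]
width: 0.0113
t 12.97 pos [ 0.4939 -0.2764  0.0296] F [-3.9  1.3  6.8] w 0.0113
shift cm [ 0.01 -0.42  0.03] turn deg [-0.1 -0.1 -0.1]
```

```bash
python3 -m crank '[[0,-0.2,0,0,0,0,0.6],[0,-0.3,0,0,0,0,0.6],[0,-0.3,0,0,0,0,0.6]]';python3 -m crank '[[0,-0.1,0,0,0,0,0.6],[0,-0.2,0,0,0,0,0.6],[0,-0.2,0,0,0,0,0.6]]'
python3 - <<'E'
from h import *
plan((.498,-.2772,.0295),74.7)
E
```

```text
clock: 13.35
position: [0.4963, -0.277, 0.0296]
ee_rot: [0.562, -0.428, 0.563, 0.429]
contact_force: [-5.4, 0.9, 7.0]
width: 0.0111
clock: 13.72
position: [0.4982, -0.2775, 0.0296]
ee_rot: [0.562, -0.428, 0.563, 0.429]
contact_force: [-3.9, 1.4, 6.9]
width: 0.0112
t 13.72 pos [ 0.4982 -0.2775  0.0296] F [-3.9  1.4  6.9] w 0.0112
shift cm [0.01 0.03 0.03] turn deg [-0.1 -0.  -0.1]
```

```bash
python3 -m crank '[[0,-0.1,0,0,0,0,0.6],[0,-0.2,0,0,0,0,0.6],[0,-0.2,0,0,0,0,0.6]]';python3 -m crank '[[0,-0.1,0,0,0,0,0.6],[0,-0.2,0,0,0,0,0.6],[0,-0.2,0,0,0,0,0.6]]'
```

```text
clock: 14.1
position: [0.4987, -0.2776, 0.0297]
ee_rot: [0.561, -0.427, 0.564, 0.43]
contact_force: [-7.6, 1.5, 10.5]
width: 0.0111
clock: 14.48
position: [0.4988, -0.2776, 0.0297]
ee_rot: [0.56, -0.426, 0.565, 0.431]
contact_force: [-10.3, 1.7, 13.7]
width: 0.0114
```

The tile has stopped (10 N, position no longer changing), so it's home. Easing off, releasing and going up.

```bash
python3 -m crank '[[0,0.2,0,0,0,0,0.6],[0,0.2,0,0,0,0,1.6],[0,0.2,0,0,0,0,2.4],[-0.5,0.2,0,0,0,0,2.4],[-2,0.2,0,0,0,0,2.4]]'; python3 -m crank '[[-3,0,0,0,0,0,2.4],[-8,0,0,0,0,0,2.4],[-13,0,0,0,0,0,2.4],[-13,5,0,0,0,0,2.4],[-13,10,5,0,0,0,2.4]]'; python3 -m crank '[[0,0,5,0,0,0,2.4],[0,0,11,0,0,0,2.4],[0,0,17,0,0,0,2.4],[0,0,20,0,0,0,2.4],[0,0,20,0,0,0,2.4]]'
python3 - <<'E'
from h import *
v=V("side"); crop(v.c,220,360,90,220,5,"pics/c1s.png"); cv2.imwrite("pics/side_c1.png",v.c)
v=V("top"); crop(v.c,305,405,145,250,5,"pics/c1.png"); cv2.imwrite("pics/top_c1.png",v.c)
E
```

```text
clock: 15.1
position: [0.5011, -0.2781, 0.0488]
ee_rot: [0.562, -0.428, 0.563, 0.429]
contact_force: [0.5, 0.0, -0.4]
width: 0.024
clock: 15.72
position: [0.4223, -0.2121, 0.1807]
ee_rot: [0.563, -0.429, 0.563, 0.426]
contact_force: [1.0, 0.9, 0.3]
width: 0.0239
clock: 16.35
position: [0.4763, -0.0161, 0.1797]
ee_rot: [0.562, -0.43, 0.562, 0.429]
contact_force: [-0.9, 0.5, -0.2]
width: 0.0241
```

View pics/c1.png

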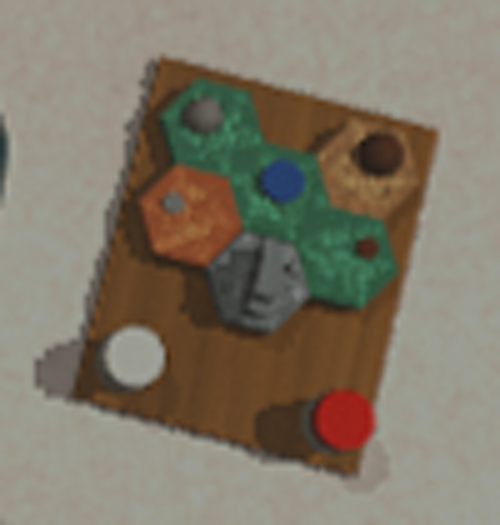

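View pics/side_c1.png

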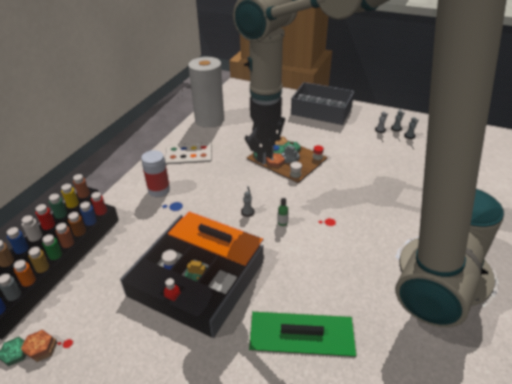

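The tile sits in the notch, touching all three neighbours (crop px ~258,283), and the cover lies on the case. Numerical check before handing in:

Run:
```python
from h import *
vs=[V("top") for _ in range(3)]; v=vs[0]; v.z=np.median([w.z for w in vs],0); P=v.pts(); Z=P[...,2]; H=hsv(v.c)
box=np.zeros(Z.shape,bool); box[188:216,342:372]=1
m=box&(H[...,1]<70)&(Z>.014); n,l,st,_=cv2.connectedComponentsWithStats(m.astype(np.uint8)); m=l==1+np.argmax(st[1:,4]); m=cv2.morphologyEx(m.astype(np.uint8),cv2.MORPH_CLOSE,np.ones((3,3)))>0
ys,xs=np.nonzero(m); w=v.plane(xs,ys,.022)[:,:2]*1000; q=(w-w.mean(0))@np.array([1,1j])
print("base n",len(xs),w.mean(0).round(1),"corner dir",np.degrees(np.angle((abs(q)**6*np.exp(6j*np.angle(q))).sum())/6), cv2.minAreaRect(w.astype(np.float32)))
t=m&(Z>.047); ys,xs=np.nonzero(t); wt=v.plane(xs,ys,.052)[:,:2]*1000; print("top",len(xs),wt.mean(0).round(1),cv2.minAreaRect(wt.astype(np.float32)),"z",np.median(Z[t]))
b=m&(Z<.031)&(Z>.014); A=np.c_[P[b][:,:2],np.ones(b.sum())]; k=np.linalg.lstsq(A,P[b][:,2],rcond=None)[0]; print("base z",np.median(Z[b]),"slopes",k[:2])
a=np.radians(-15.3); X=np.array([np.cos(a),np.sin(a)]);Y=np.array([-X[1],X[0]])
for nm,g in(("tile-board est",np.array([499.3,-276.2])),("tile-tiles est",np.array([496.8,-278.7]))): d=wt.mean(0)-g; print(nm,(d@X).round(1),(d@Y).round(1))
box[:]=0; box[120:250,100:240]=1
mo=cv2.inRange(H,(5,180,100),(20,255,255)); mo[~box]=0; mo=cv2.morphologyEx(mo,cv2.MORPH_CLOSE,np.ones((9,9))); c=max(cv2.findContours(mo,0,2)[0],key=cv2.contourArea)[:,0]
r=cv2.minAreaRect((v.plane(c[:,0],c[:,1],.062)[:,:2]*1000).astype(np.float32)); print("cover",r,"z",np.median(Z[mo>0]))
s=manip.get_state(); print(s["clock"],s["contact_force"].round(1),s["qd"].round(3).max())
crop(v.c,100,240,120,250,5,"pics/fin_case.png")
```

```text
base n 306 [ 498.7 -276.3] corner dir 13.995283294213682 ((498.3912048339844, -276.07452392578125), (52.937442779541016, 56.7257194519043), 43.56926345825195)
top 43 [ 497.5 -276.5] ((498.0080871582031, -276.150634765625), (13.676905632019043, 22.605098724365234), 87.97177124023438) z 0.052951595179557165
base z 0.023053520428765628 slopes [ 0.00310556 -0.01644545]
tile-board est -1.6 -0.7
tile-tiles est 0.1 2.3
cover ((532.8766479492188, 195.40733337402344), (138.27749633789062, 219.00440979003906), 86.75759887695312) z 0.06324433445433719
16.6 [ 0.3  0.2 -0.7] 0.004
```

View pics/fin_case.png

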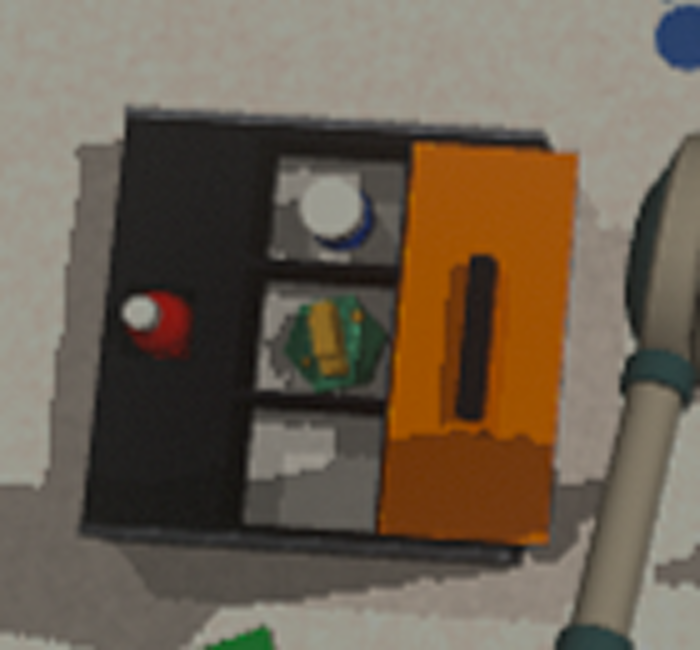

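Run:
```python
from h import *
c=cv2.imread("pics/top_c1.png")[172:218,328:388]; c=cv2.convertScaleAbs(c,alpha=1.7); cv2.imwrite("pics/zoom.png",cv2.resize(c,None,fx=12,fy=12,interpolation=cv2.INTER_CUBIC))
```

```text
(no output)
```

View pics/zoom.png

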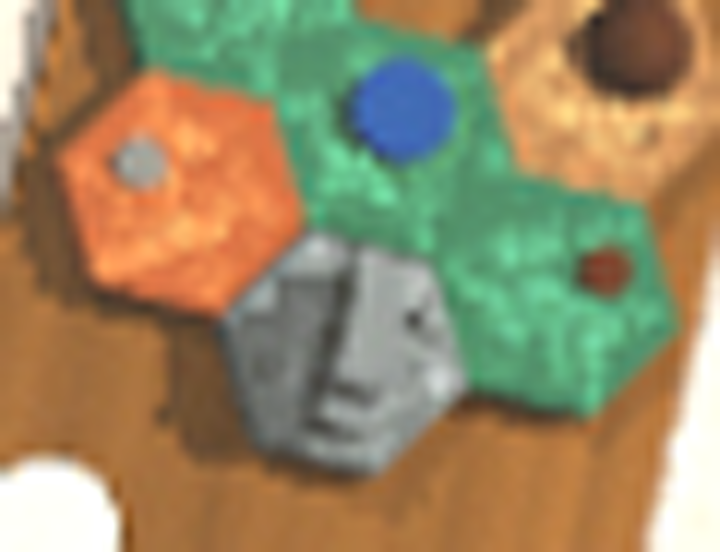

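The grey tile's faces meet the orange, centre-green and right-green tiles with no seam of bare wood (zoom px ~345,350), and its corners line up with theirs. Handing in.

Run:
```python
from rig import manip
print(manip.sign_off()); s=manip.get_state(); print(s["clock"])
```

```text
the job is handed in; nothing more can be done
None
the job is handed in; nothing more can be done
```

The job is handed in at about 16.6 s of the 58 s allowed; the hand-in gave no verdict. I slid the orange cover about 91 mm along the case's −y, away from the red bottle, and left it lying on the case. I then lifted the grey tile out of the pocket nearest the robot, set it down in front of the gap and pushed it in until it stopped at about 10 N.

**Last checks:**
- **Tile position:** about (498.4, −276.3) mm. That is within about 2.5 mm of both of my estimates of the gap's centre; those two estimates differ from each other by about 3.5 mm.
- **Tile angle:** within about 1.2° of its neighbours.
- **Tile height:** base top at 23 mm and wall top at 53 mm, so it lies flat on the board. A fit to the noisy depth readings showed a slope of about 0.016, well under the 0.06 rad limit.
- **Fit:** no bare wood is visible between the tile and its three neighbours.
- **Cover:** top at 63 mm, so it is flat on the case. My final outline fit of it was spoiled (138 mm wide instead of 92, probably by the yellow wall of the green tile). I judged its 91 mm position from the shift of its ridge in the picture and the arm's travel.
- **Everything else:** the jar, green tile, bottles, pots, figure and can looked undisturbed in the last pictures, though I did not measure them. The yellow pot is now hidden under the cover, as expected. The gripper was clear of everything.

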